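Flip a cage lid onto the assembly board

TASK

Turn the cage lid in front of the cork-faced board over onto the cork, knob up, without picking it up: with your fingertips push it up against the board's front edge, tip it up on that edge and let it go over onto the board. Then push it home, flat and square against the wooden fence at the back of the board, and leave the other things where they are.

Things in the scene. Friction and masses are not known exactly. Their poses are not given: they have to be found in the camera images.
- lid_centre (a point): Centre (mid-thickness) of the lid: frosted plastic plate 96 x 96 x 5 mm, about 60 g, loose, with a round black gauze vent. A blue knob, 24 mm across, stands 8 mm off its lower face, 30 mm from the centre towards -x, so the lid lies tilted 7 degrees: its edge facing the board on the table, the underside of the opposite edge 11.5 mm up. x, y along the sides, x roughly towards the board; z up at the start, straight down once turned over
- lid_lead (a point): Middle of the lid's edge that faces the board at the start (48 mm along the lid's x from its centre, mid-thickness). Fingers and board grip the plastic (friction about 0.6 or more): a raised edge pressed level towards the board jams at first, so carry it up and round in an arc about this edge; from some 60 degrees a level push takes it over
- board_front (a point): Middle of the top of the front edge of the assembly board: a fixed plywood block faced with cork, standing on the table, 340 mm wide (y), 150 mm deep (x), 18 mm thick. Its front face is upright and faces the robot. x points level from the front edge towards the fence, z up
- board_fence (a point): Middle of the foot of the fence's front face, on the cork, 135 mm along x behind the board's front edge. The fence is a dark wooden strip all along the board's far side, 12 mm high above the cork. The cork is free between the bottle and the cup, which stand about 135 mm to either side of its middle
- cement: Amber bottle standing loose on the board, 40 mm across, 75 mm high, origin at the centre of its underside
- cup: Small white cup standing loose on the board, 46 mm across, 45 mm high, origin at the centre of its underside
- forceps: Steel forceps 125 mm long and 7 mm high lying on the table beside the lid, origin under its middle
- dish: Closed round clear dish 90 mm across and 14 mm high on the table beside the lid, on the other side from the forceps, origin at the centre of its underside
- screwdriver: Screwdriver lying on the table at the robot's right, 160 mm long
- tub: Clear tub with a yellow lid, 70 mm across, 50 mm high, on the table at the right
- jar: Glass jar, 64 mm across, 85 mm high, on the table at the right, farther away
- spare_lid: A second lid of the same kind already lying knob up on the table at the robot's left
There are look-alikes about, which are no part of the job. Leave any turquoise or yellow look-alike of the part that bears lid_centre alone.

How it is judged (in metres and radians):
On the way, in this order (a step that is already met when the one before it is completed fails the run):
1. the lid, still lying, has been pushed up to the board's front edge (x of lid_lead in the frame of board_front above -0.008 m and angle between lid_centre's own z axis and vertical below 0.3 rad and height (world z) of lid_lead below 0.018 m), for 0.05 s.
2. the lid is tipped up on its edge against the board's front edge (angle between lid_centre's own z axis and vertical between 0.7 and 2 rad and x of lid_lead in the frame of board_front between -0.03 and 0.02 m and height (world z) of lid_lead below 0.035 m), for 0.1 s.
3. the lid has gone over onto the board, knob up (angle between lid_centre's own z axis and vertical above 2.95 rad and x of lid_centre in the frame of board_front above 0 m), for 0.1 s.
At the end, for the whole second after the job is handed in: The lid lies at rest on the cork with its knob up (within 4 degrees of flat, no more than 3 mm above the cork), its back edge within 5 mm of the fence and square to it within 3.5 degrees, between the bottle and the cup; the robot touches nothing (angle between lid_centre's own z axis and vertical above 3.07 rad and z of lid_centre in the frame of board_fence between 0 and 0.0055 m and x of lid_centre in the frame of board_fence above -0.053 m and y of lid_centre in the frame of board_fence between -0.09 and 0.09 m and angle between the x axis of lid_centre and the x axis of board_fence, either way round below 0.06 rad).
It fails at once if the lid is picked up: the edge that faced the board rises more than 45 mm above the table, or the lid's centre more than 90 mm, or once turned over it is raised over 12 mm off the cork (height (world z) of lid_lead above 0.045 m or height (world z) of lid_centre above 0.09 m or (angle between lid_centre's own z axis and vertical above 3 rad and height (world z) of lid_centre above 0.0325 m)).
It fails at once if another thing is shoved more than 15 mm or knocked over (distance of any of cement, cup, forceps, dish, screwdriver, tub, jar, spare_lid from where it was at the start of the episode above 0.015 m or angle between any of cement, cup, tub, jar's own z axis and vertical above 0.4 rad).
It also fails if it takes over 54 s, if anything falls off the work surface, if the arm or the gripper's body presses on something with over 40 N, if the wrist force passes 120 N, or if a joint passes its speed limit or range.

ROBOT

A 7-joint arm with a two-finger parallel gripper is mounted at the origin on the work surface. World frame = base frame: x ahead of the robot, y to its left, z up, the work surface at z = 0. Lengths are in mm, angles in rad, forces in N, time in s.
With the tool pointing down it reaches from about 400 to 850 mm from the base axis. Payload 10.4 kg.
Tool frame: the origin (TCP) lies midway between the tips of the shut fingers; the grasp point (between the pads) lies r.grip_depth behind it (r.grip_depth is the distance from the TCP to the grasp point, in mm); z points along the fingers, x is the direction in which the jaws open and shut, and the axes are right-handed (so a half turn about z gives the same grasp; the last joint's range is limited). The gripper opens to 87 mm and grips with 3 to 60 N. Pads are 19 mm wide; open, the fingers measure 117 mm over their backs; the gripper's body (75 mm by 190 mm) begins 51 mm behind the grasp point.
Start: joints at [-1.133, 0.332, -0.065, 1.46, 0.022, 1.35, -0.088], TCP at [277.907, 559.839, 222.576] pointing down, gripper open.
Joint ranges: [-2.6, 2.6], [-0.5, 2.12], [-1.47, 1.34], [0.16, 2.42], [-1.27, 4.41], [0.06, 2.06], [-2.6, 2.6]. Speed limits (rad/s): [2.22, 2.22, 2.79, 2.79, 3.14, 3.14, 3.14].

INTERFACE

Orientations are given as a rotation vector (axis times angle).
In Python, from station import get_obs, capture, workorder, finder, r gives the robot as it stands.
- The arm moves only by the shell command python3 -m inch 'ROWS' [OPENING] [FORCE]. ROWS is JSON, a list of rows, each an object of numbers: "x", "y", "z": the shift along the tool's x, y, z in mm; "twist": the turn about the tool's z in rad. A call has 1 to 20 rows; each row shifts and turns the commanded pose from where the row before left it, along the tool's axes as they then stand; what a row does not reach is not made up. A row lasts 1/12 s, in which the tool goes at most 41.7 mm and 7.16 degrees, less where a joint would pass 70% of its speed; a pose out of reach is approached as far as the arm can. A call with a gripper value outside its range is refused whole. OPENING is the closure, from 0 (fully open) to 1 (shut), set as the call begins (- or left out, the last holds). The fingers move at their own pace and stop on an object; FORCE is the grip in N (left out, the last holds). Time passes only in rows, so rows that do not move let the fingers close. It gives the time, the measured TCP pose, the force and the opening at its end, in the units of the state.
- get_obs(): the state, without advancing time (a new reading comes with each control period).
- capture(name): name is "side" or "top"; returns a dict with "img" (420x560x3 uint8, red, green, blue), "z_map" (420x560 float32, mm along the optical axis (not along the pixel's ray), 0 where there is no reading), "camera_matrix" (3x3 intrinsics, pixels), "k1" (the pictures are not rectified: a ray, as slopes to the right and down, at radius r is drawn at 1 + k1 r^2 times it, then the intrinsics apply), "cam_to_world" (4x4, takes a point from camera to world coordinates). Camera axes: x right, y down, z forward; pixel columns grow to the right and rows downward; lengths in mm; the calibration is good to about 2 mm. A picture is of the moment at which its call begins.
- workorder.close_job(): hands the job in, once; it reports no verdict.
Trained networks look in a picture, given as the dict that the camera call returned (one of the last four; its "shot" number tells which), for a name from the list of things; names that differ only in an ending like _2 or _b are one class to them, and where a whole thing is asked for, a point or a joint stands for the part that bears it (a point fixed in the world has none). Each returns a list of dicts, best first, with "score" (0 to 1); they miss things now and then, are a little off and sometimes report something else, mostly with a low value. They report only what shows in the picture. A call takes as long as a camera call. They do not tell look-alikes from the thing itself.
- finder.spot_in(picture, label): "box" ([left, top, right, bottom] in pixels, round what is visible of it).
- finder.mark_of(picture, label): "xy" ([column, row] in pixels: a listed point, or the origin of a listed thing).
The state is a dict: "clock": time; "joint_pos": joint angles; "qd": joint speeds; "joint_torque": joint torques, N m; "tcp_pos": TCP position; "orientation": TCP orientation; "wrist_force": force on the tool from outside, world axes, zero at the start; "torque": the same for the moment, N m; "grip_width": finger opening in mm.
Only numpy, scipy, OpenCV 4.12 (cv2) and the standard library are available. Lean on these libraries where they do the work, as an engineer would, in place of code of your own. Each camera call takes 0.05 s, during which the arm holds its last target.

## Working session

There is one attempt and no reset: what is moved stays moved. The work goes in short steps, Python scripts to look and compute and a shell command to move; the robot and the scene stay as the last step left them, time stands still between calls to the robot, and variables do not carry over. Pictures are saved under pics/ and viewed, and the job is handed in when it is done.

```bash
ls; mkdir -p pics; cat > h.py <<'E'
import numpy as np, cv2
from station import get_obs, capture, workorder, finder, r
from scipy.spatial.transform import Rotation as R
def ray(c,u,v):
    K=np.array(c["camera_matrix"]);k=c["k1"]
    d=np.array([(u-K[0,2])/K[0,0],(v-K[1,2])/K[1,1]]);s=d.copy()
    for _ in range(30): s=d/(1+k*(s@s))
    return np.array([s[0],s[1],1.])
def atz(c,u,v,z):
    T=np.array(c["cam_to_world"]);d=T[:3,:3]@ray(c,u,v);o=T[:3,3]
    return o+d*(z-o[2])/d[2]
def dep(c,u,v):
    T=np.array(c["cam_to_world"]);zz=c["z_map"][int(round(v)),int(round(u))]
    return T[:3,:3]@(ray(c,u,v)*zz)+T[:3,3]
def cloud(c):
    K=np.array(c["camera_matrix"]);k=c["k1"];T=np.array(c["cam_to_world"])
    v,u=np.mgrid[:420,:560]
    d=np.stack([(u-K[0,2])/K[0,0],(v-K[1,2])/K[1,1]],-1);s=d.copy()
    for _ in range(20): s=d/(1+k*(s**2).sum(-1,keepdims=True))
    P=np.concatenate([s,np.ones_like(s[...,:1])],-1)*c["z_map"][...,None]
    return P@T[:3,:3].T+T[:3,3]
def save(c,n): cv2.imwrite("pics/"+n+".png",c["img"][...,::-1])
def state():
    o=get_obs();M=R.from_rotvec(o["orientation"]).as_matrix()
    print("t",round(o["clock"],2),"tcp",np.round(o["tcp_pos"],1),"F",np.round(o["wrist_force"],1),"w",o["grip_width"])
    print(np.round(M,3).tolist(), "q",np.round(o["joint_pos"],2))
E
python3 - <<'E'
from h import *
state();print(r.grip_depth)
for n in("top","side"):
    c=capture(n);save(c,n+"0");print(n,np.round(c["cam_to_world"],3).tolist(),c["camera_matrix"])
    for l in ["lid_centre","lid_lead","board_front","board_fence","cement","cup","forceps","dish"]:
        print(l,[(np.round(m["xy"],1).tolist(),round(m["score"],2),np.round(dep(c,*m["xy"]),0).tolist()) for m in finder.mark_of(c,l)[:4]])
E
```

```text
pics
t 0.0 tcp [277.7 559.5 221.8] F [0.2 0.2 0.7] w 86.80183954848226
[[0.445, 0.896, -0.001], [0.896, -0.445, -0.001], [-0.001, 0.0, -1.0]] q [-1.13  0.33 -0.06  1.46  0.02  1.35 -0.09]
18.700000000000003
top [[0.026, -0.975, 0.222, 208.008], [-1.0, -0.026, 0.003, -49.484], [0.002, -0.222, -0.975, 1490.092], [0.0, 0.0, 0.0, 1.0]] [[469.15136616   0.         292.7128679 ]
 [  0.         469.15136616 209.18795617]
 [  0.           0.           1.        ]]
lid_centre [([334.0, 266.8], 0.83, [362.0, -179.0, 12.0]), ([207.8, 286.6], 0.81, [288.0, 216.0, 10.0]), ([258.5, 221.6], 0.78, [501.0, 65.0, 7.0]), ([349.1, 207.1], 0.71, [555.0, -226.0, 16.0])]
lid_lead [([203.7, 295.2], 0.98, [261.0, 227.0, 9.0]), ([348.7, 260.6], 0.93, [383.0, -226.0, 10.0]), ([156.2, 202.6], 0.82, [557.0, 407.0, 1.0]), ([359.4, 215.0], 0.8, [533.0, -261.0, 4.0])]
board_front [([259.9, 202.4], 0.91, [567.0, 64.0, 0.0]), ([253.7, 159.3], 0.27, [706.0, 88.0, 25.0])]
board_fence [([253.2, 160.3], 0.71, [700.0, 89.0, 33.0])]
cement [([293.7, 180.1], 0.66, [628.0, -45.0, 62.0])]
cup [([210.8, 186.5], 0.67, [613.0, 2
[... 575 characters left out ...]
_lead [([247.8, 121.3], 0.94, [553.0, 396.0, 6.0]), ([277.5, 184.2], 0.8, [544.0, 84.0, -3.0]), ([325.3, 276.0], 0.68, [539.0, -273.0, 4.0]), ([265.3, 278.1], 0.65, [389.0, -222.0, 9.0])]
board_front [([283.7, 178.8], 0.92, [563.0, 78.0, 20.0]), ([321.7, 163.9], 0.42, [701.0, 93.0, 21.0])]
board_fence [([319.6, 162.1], 0.91, [697.0, 100.0, 24.0]), ([376.7, 312.4], 0.6, [593.0, -430.0, 55.0])]
cement [([325.9, 201.9], 0.69, [636.0, -69.0, 39.0]), ([279.1, 365.7], 0.28, [337.0, -449.0, 24.0]), ([183.1, 144.6], 0.25, [310.0, 358.0, 9.0])]
cup [([280.0, 145.5], 0.56, [599.0, 201.0, 42.0])]
forceps [([295.7, 233.2], 0.48, [523.0, -111.0, -4.0])]
dish [([239.6, 159.8], 0.57, [462.0, 213.0, 15.0])]
```

```bash
python3 - <<'E'
import cv2
for n in("top0","side0"):
    i=cv2.imread(f"pics/{n}.png")
    cv2.imwrite(f"pics/{n}b.png",cv2.resize(i[120:320,130:400] if n=="top0" else i[100:300,140:410],None,fx=2.9,fy=2.9,interpolation=cv2.INTER_CUBIC))
E
```

```text
(no output)
```

View pics/top0b.png

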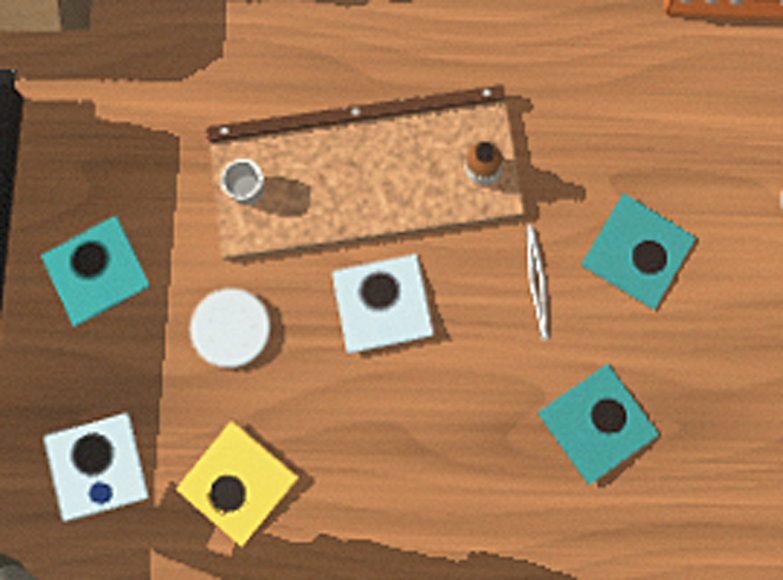

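View pics/side0b.png

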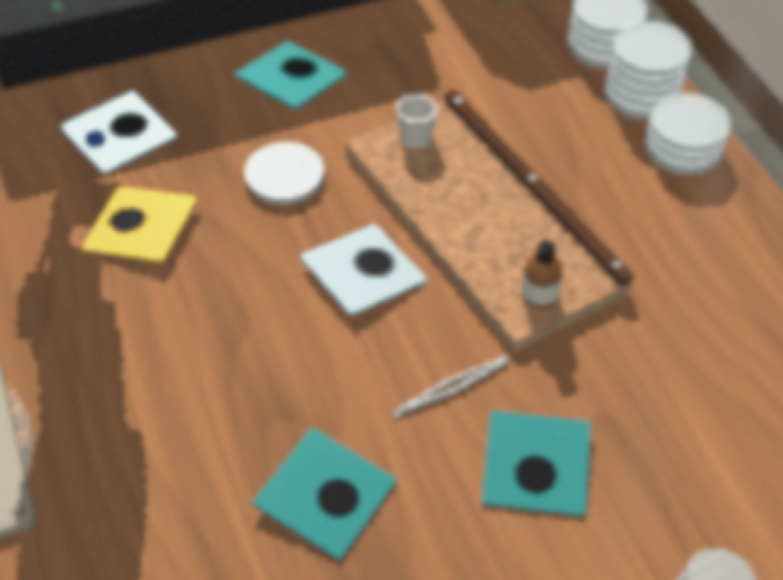

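```bash
cat > meas.py <<'E'
from h import *
def lidmask(c,u,v):
    hsv=cv2.cvtColor(c["img"],cv2.COLOR_RGB2HSV)
    m=((hsv[...,1]<60)&(hsv[...,2]>150)).astype(np.uint8)
    n,l,s,ce=cv2.connectedComponentsWithStats(m)
    k=np.argmin([np.hypot(*(ce[i]-[u,v])) if s[i,4]>150 else 1e9 for i in range(1,n)])+1
    mm=(l==k).astype(np.uint8)
    cs,_=cv2.findContours(mm,cv2.RETR_EXTERNAL,cv2.CHAIN_APPROX_NONE)
    h=cv2.convexHull(max(cs,key=len))
    return mm,cv2.boxPoints(cv2.minAreaRect(h)),cv2.approxPolyDP(h,0.06*cv2.arcLength(h,True),True)[:,0],s[k]
E
python3 - <<'E'
from meas import *
for n,(u,v) in(("top",(262,225)),("side",(265,190))):
    c=capture(n);m,b,q,s=lidmask(c,u,v)
    print(n,s); print([ (p.tolist(),np.round(atz(c,*p,10),1)[:2].tolist()) for p in q])
    P=cloud(c)[cv2.erode(m,np.ones((5,5)))>0];A=np.c_[P[:,:2],np.ones(len(P))];print(np.linalg.lstsq(A,P[:,2],rcond=None)[0],P.mean(0))
    C=cloud(c)
    if n=="top":
        for zx in [(226,258),(523,215),(212,140),(505,98),(210,128),(500,86)]:
            p=(zx[0]/2.9+130,zx[1]/2.9+120);print(zx,np.round(atz(c,*p,18),1))
    else:
        for zx in [(349,152),(515,350),(455,106),(632,288),(432,112),(620,285)]:
            p=(zx[0]/2.9+140,zx[1]/2.9+100);print(zx,np.round(atz(c,*p,18),1))
    # board front edge from cloud: columns
    msk=(C[...,2]>13)&(C[...,2]<23)&(C[...,0]>530)&(C[...,0]<720)
    pts=[]
    for y in range(-50,200,15):
        s=msk&(abs(C[...,1]-y)<4)
        if s.any(): pts.append((y,np.percentile(C[...,0][s],1)))
    pts=np.array(pts);print(np.round(pts,0).tolist(),np.polyfit(pts[:,0],pts[:,1],1))
E
```

```text
top [245 207  34  35 731]
[([272, 207], [550.3, 22.9]), ([278, 235], [459.0, 0.5]), ([250, 241], [437.1, 89.2]), ([245, 213], [528.1, 109.6])]
[-1.14278543e-01 -1.81775441e-02  6.84392483e+01] [482.55860679  53.05446219  12.32875416]
(226, 258) [536.4 229.5  18. ]
(523, 215) [ 594.6 -100.2   18. ]
(212, 140) [673.6 255.   18. ]
(505, 98) [732.2 -77.2  18. ]
(210, 128) [687.9 258.4  18. ]
(500, 86) [746.6 -71.2  18. ]
[[-50.0, 589.0], [-35.0, 586.0], [-20.0, 583.0], [-5.0, 582.0], [10.0, 579.0], [25.0, 576.0], [40.0, 574.0], [55.0, 571.0], [70.0, 568.0], [85.0, 564.0], [100.0, 565.0], [115.0, 560.0], [130.0, 556.0], [145.0, 555.0], [160.0, 552.0], [175.0, 548.0], [190.0, 548.0]] [-1.76230856e-01  5.80221701e+02]
side [244 177  43  31 659]
[([269, 177], [526.1, 111.1]), ([286, 197], [544.7, 14.6]), ([260, 207], [457.7, 7.2]), ([244, 187], [438.9, 100.1])]
[ -0.59469294  -0.88973499 347.58492654] [479.54631883  49.50815407  18.35297886]
(349, 152) [536.4 217.9  18. ]
(515, 350) [ 592.8 -107.9   18. ]
(455, 106) [679.6 245.1  18. ]
(632, 288) [739.9 -79.9  18. ]
(432, 112) [650.3 245.4  18. ]
(620, 285) [730.3 -71.6  18. ]
[[-50.0, 588.0], [-35.0, 584.0], [-20.0, 583.0], [-5.0, 580.0], [10.0, 576.0], [25.0, 577.0], [40.0, 572.0], [55.0, 569.0], [70.0, 569.0], [85.0, 564.0], [100.0, 562.0], [115.0, 561.0], [130.0, 557.0], [145.0, 553.0], [160.0, 552.0], [175.0, 548.0], [190.0, 546.0]] [-1.73751355e-01  5.79283870e+02]
```

```bash
python3 -m inch '[{"twist":-0.106},{"twist":-0.106},{"twist":-0.106},{"twist":-0.106},{"twist":-0.106},{"twist":-0.104},{"x":-38,"y":4},{"x":-38,"y":4},{"x":-38,"y":4},{"x":-38,"y":4},{"x":-38,"y":4},{"x":-38,"y":4},{"x":-38,"y":4},{"x":-38,"y":4},{"x":-38,"y":4},{"x":-38,"y":4},{"x":-38,"y":4},{"x":-38,"y":4},{"x":-38,"y":4},{"x":-38,"y":4}]' 0.37 20; python3 -c "
from h import *
state()"
```

```text
t 1.0 tcp [277.9 559.8 222.6] F [-0.1  0.1 -0.3] w 87.11826436070032
[[0.445, 0.896, 0.0], [0.896, -0.445, 0.0], [0.0, -0.0, -1.0]] q [-1.13  0.33 -0.06  1.46  0.02  1.35 -0.09]invalid input at $[0]: expected keys x, y, z, twist
```

```bash
python3 -m inch '[{"x":0,"y":0,"z":0,"twist":-0.106},{"x":0,"y":0,"z":0,"twist":-0.106},{"x":0,"y":0,"z":0,"twist":-0.106},{"x":0,"y":0,"z":0,"twist":-0.106},{"x":0,"y":0,"z":0,"twist":-0.106},{"x":0,"y":0,"z":0,"twist":-0.104},{"x":-38,"y":4,"z":0,"twist":0},{"x":-38,"y":4,"z":0,"twist":0},{"x":-38,"y":4,"z":0,"twist":0},{"x":-38,"y":4,"z":0,"twist":0},{"x":-38,"y":4,"z":0,"twist":0},{"x":-38,"y":4,"z":0,"twist":0},{"x":-38,"y":4,"z":0,"twist":0},{"x":-38,"y":4,"z":0,"twist":0},{"x":-38,"y":4,"z":0,"twist":0},{"x":-38,"y":4,"z":0,"twist":0},{"x":-38,"y":4,"z":0,"twist":0},{"x":-38,"y":4,"z":0,"twist":0},{"x":-38,"y":4,"z":0,"twist":0},{"x":-38,"y":4,"z":0,"twist":0}]' 0.37 20; python3 -c "
from h import *
state()"
```

```text
clock: 2.67
tcp_pos: [424.9, 43.6, 222.9]
orientation: [2.021, 2.405, 0.002]
wrist_force: [0.4, 0.7, 0.4]
grip_width: 55.2
t 2.67 tcp [424.9  43.6 222.9] F [0.4 0.7 0.4] w 55.18654895415998
[[-0.172, 0.985, 0.001], [0.985, 0.172, 0.001], [0.001, 0.001, -1.0]] q [-0.54 -0.13  0.31  1.96  0.04  1.31  1.5 ]
```

```bash
python3 -m inch '[{"x":0,"y":0,"z":32,"twist":0},{"x":0,"y":0,"z":32,"twist":0},{"x":0,"y":0,"z":32,"twist":0},{"x":0,"y":0,"z":32,"twist":0},{"x":0,"y":0,"z":32,"twist":0},{"x":0,"y":0,"z":30,"twist":0},{"x":0,"y":0,"z":0,"twist":0}]' ; python3 -c "
from meas import *
state()
for n in('top','side'):
    c=capture(n);cv2.imwrite('pics/%s1.png'%n,cv2.resize(c['img'][130:270,200:360,::-1],None,fx=4,fy=4,interpolation=cv2.INTER_CUBIC))
"
```

```text
clock: 3.25
tcp_pos: [421.3, 44.6, 28.3]
orientation: [-2.018, -2.402, 0.01]
wrist_force: [-1.2, 0.5, -0.0]
grip_width: 55.1
t 3.25 tcp [421.3  44.6  28.3] F [-1.2  0.5 -0. ] w 55.073835434887364
[[-0.172, 0.985, -0.007], [0.985, 0.172, -0.003], [-0.001, -0.008, -1.0]] q [-0.53  0.12  0.33  2.18 -0.05  0.85  1.58]
```

View pics/top1.png

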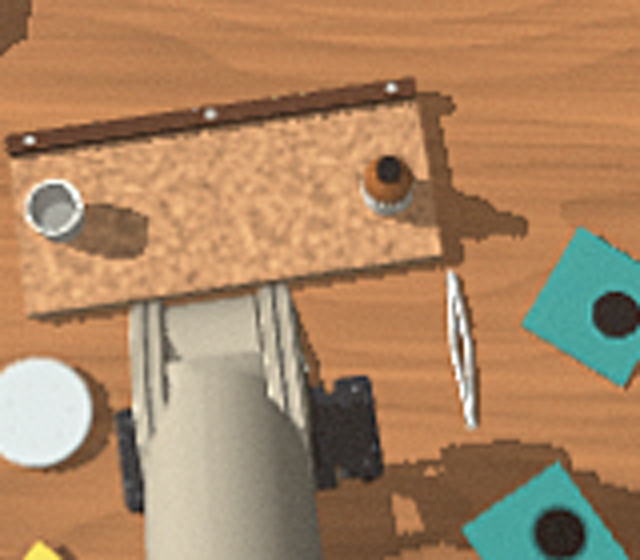

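View pics/side1.png

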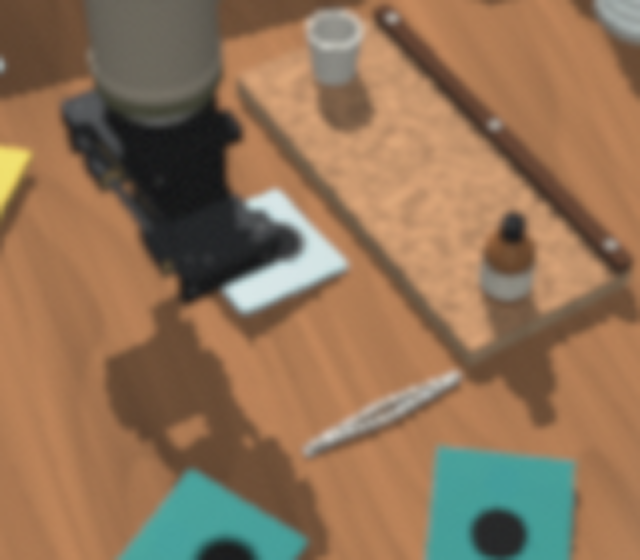

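```bash
python3 -m inch '[{"x":0,"y":0,"z":8,"twist":0},{"x":0,"y":0,"z":8,"twist":0},{"x":0,"y":0,"z":6,"twist":0},{"x":0,"y":0,"z":0,"twist":0},{"x":0,"y":0,"z":0,"twist":0},{"x":0,"y":0,"z":0,"twist":0}]' ; python3 -c "
from meas import *
state()
for n in('side',):
    c=capture(n);cv2.imwrite('pics/%s2.png'%n,cv2.resize(c['img'][130:270,200:360,::-1],None,fx=5,fy=5,interpolation=cv2.INTER_CUBIC)[:600])
"
```

```text
clock: 3.85
tcp_pos: [425.0, 45.5, 10.8]
orientation: [2.021, 2.405, 0.001]
wrist_force: [-0.8, 0.4, 0.2]
grip_width: 54.8
t 3.85 tcp [425.   45.5  10.8] F [-0.8  0.4  0.2] w 54.7652523187411
[[-0.172, 0.985, 0.0], [0.985, 0.172, 0.0], [0.0, 0.0, -1.0]] q [-0.52  0.16  0.33  2.19 -0.07  0.8   1.59]
```

View pics/side2.png

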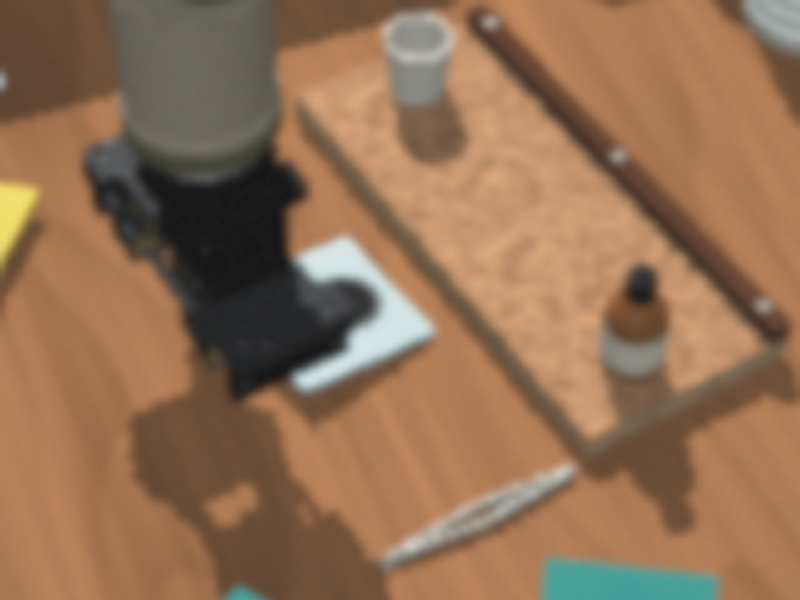

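```bash
python3 -m inch '[{"x":0,"y":0,"z":5,"twist":0},{"x":0,"y":0,"z":0,"twist":0},{"x":0,"y":3,"z":0,"twist":0},{"x":0,"y":3,"z":0,"twist":0},{"x":0,"y":3,"z":0,"twist":0},{"x":0,"y":3,"z":0,"twist":0},{"x":0,"y":3,"z":0,"twist":0},{"x":0,"y":3,"z":0,"twist":0},{"x":0,"y":3,"z":0,"twist":0},{"x":0,"y":3,"z":0,"twist":0},{"x":0,"y":3,"z":0,"twist":0},{"x":0,"y":3,"z":0,"twist":0},{"x":0,"y":0,"z":0,"twist":0},{"x":0,"y":0,"z":0,"twist":0}]' ; python3 -c "
from meas import *
state()
for n in('side','top'):
    c=capture(n);cv2.imwrite('pics/%s3.png'%n,cv2.resize(c['img'][130:250,200:360,::-1],None,fx=5,fy=5,interpolation=cv2.INTER_CUBIC)[:600])
"
```

```text
clock: 5.07
tcp_pos: [454.5, 50.7, 5.5]
orientation: [2.021, 2.405, 0.0]
wrist_force: [0.5, -0.1, 0.1]
grip_width: 54.8
t 5.07 tcp [454.5  50.7   5.5] F [ 0.5 -0.1  0.1] w 54.75946910494601
[[-0.172, 0.985, 0.0], [0.985, 0.172, 0.0], [0.0, 0.0, -1.0]] q [-0.51  0.23  0.32  2.12 -0.1   0.81  1.62]
```

View pics/side3.png

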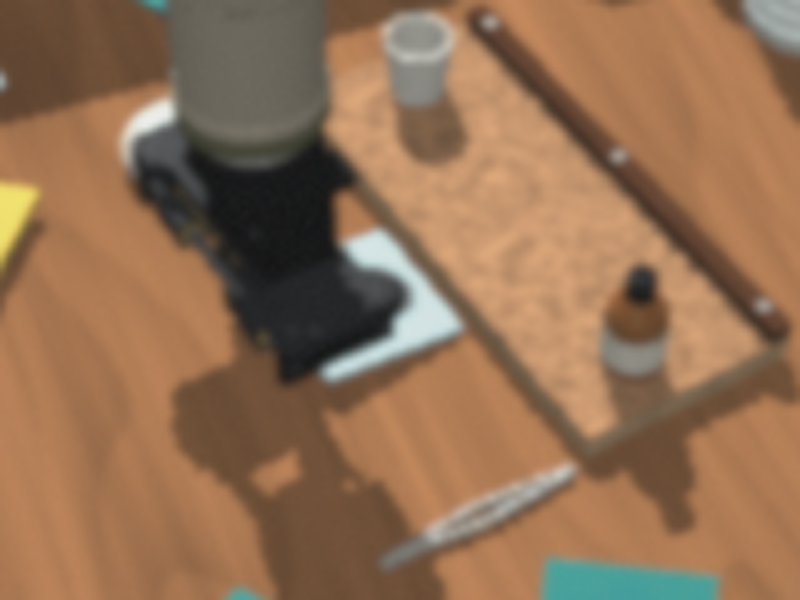

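```bash
python3 -m inch '[{"x":0,"y":1.5,"z":0,"twist":0},{"x":0,"y":1.5,"z":0,"twist":0},{"x":0,"y":1.5,"z":0,"twist":0},{"x":0,"y":1.5,"z":0,"twist":0},{"x":0,"y":0,"z":0,"twist":0}]' ; python3 -c "
from meas import *
state()"
python3 -m inch '[{"x":0,"y":1,"z":0,"twist":0},{"x":0,"y":1,"z":0,"twist":0},{"x":0,"y":0,"z":0,"twist":0}]' ;  python3 -c "
from meas import *
state()
for n in('side','top'):
    c=capture(n);cv2.imwrite('pics/%s4.png'%n,cv2.resize(c['img'][130:250,200:360,::-1],None,fx=5,fy=5,interpolation=cv2.INTER_CUBIC)[:600])
"
```

```text
clock: 5.58
tcp_pos: [460.6, 51.7, 5.6]
orientation: [2.021, 2.405, 0.0]
wrist_force: [-0.1, -0.3, 0.2]
grip_width: 54.5
t 5.58 tcp [460.6  51.7   5.6] F [-0.1 -0.3  0.2] w 54.5193784476707
[[-0.172, 0.985, 0.0], [0.985, 0.172, 0.0], [0.0, 0.0, -1.0]] q [-0.51  0.24  0.32  2.11 -0.11  0.81  1.62]
clock: 5.83
tcp_pos: [462.4, 52.1, 5.6]
orientation: [2.021, 2.405, 0.0]
wrist_force: [-0.4, -0.1, 0.1]
grip_width: 54.8
t 5.83 tcp [462.4  52.1   5.6] F [-0.4 -0.1  0.1] w 54.756791087504176
[[-0.172, 0.985, 0.0], [0.985, 0.172, 0.0], [0.0, 0.0, -1.0]] q [-0.51  0.24  0.32  2.1  -0.11  0.81  1.63]
```

View pics/side4.png

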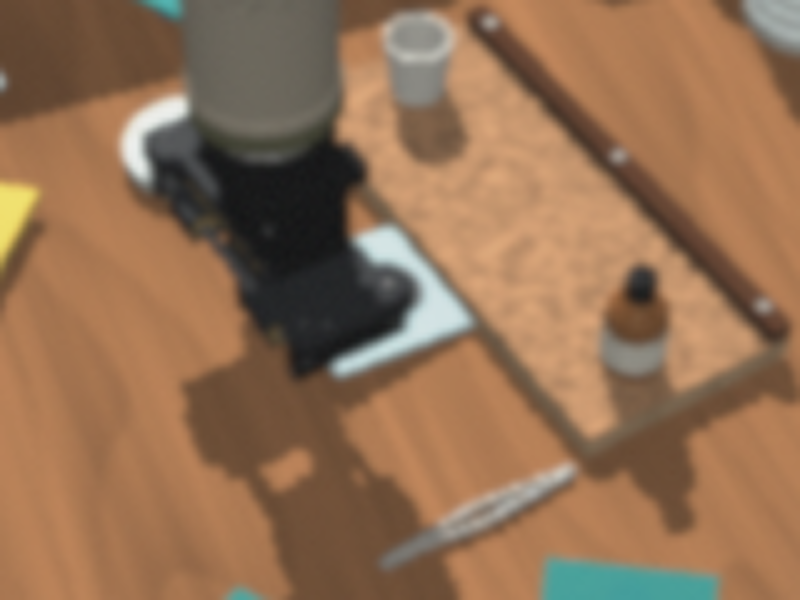

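```bash
python3 -m inch '[{"x":0,"y":1,"z":0,"twist":0},{"x":0,"y":0,"z":0,"twist":0}]'
python3 -m inch '[{"x":0,"y":1,"z":0,"twist":0},{"x":0,"y":0,"z":0,"twist":0}]'
python3 -m inch '[{"x":0,"y":1,"z":0,"twist":0},{"x":0,"y":0,"z":0,"twist":0}]'
```

```text
clock: 6.1
tcp_pos: [463.3, 52.2, 5.6]
orientation: [-2.021, -2.405, -0.0]
wrist_force: [-0.4, -0.1, -0.4]
grip_width: 55.1
clock: 6.27
tcp_pos: [464.1, 52.3, 5.5]
orientation: [-2.021, -2.405, 0.0]
wrist_force: [-0.5, 0.3, 1.0]
grip_width: 54.8
clock: 6.43
tcp_pos: [464.3, 52.4, 5.3]
orientation: [-2.02, -2.404, 0.002]
wrist_force: [-5.6, -1.2, 2.8]
grip_width: 54.8
```

```bash
python3 -m inch '[{"x":0,"y":0.4,"z":-2.7,"twist":0},{"x":0,"y":0.3,"z":-2.8,"twist":0},{"x":0,"y":0.4,"z":-2.8,"twist":0},{"x":0,"y":0,"z":0,"twist":0}]'
python3 -m inch '[{"x":0,"y":0.6,"z":-2.7,"twist":0},{"x":0,"y":0.6,"z":-2.7,"twist":0},{"x":0,"y":0.6,"z":-2.7,"twist":0},{"x":0,"y":0,"z":0,"twist":0}]'
python3 -c "
from meas import *
state()
for n in('side','top'):
    c=capture(n);cv2.imwrite('pics/%s5.png'%n,cv2.resize(c['img'][130:250,200:360,::-1],None,fx=5,fy=5,interpolation=cv2.INTER_CUBIC)[:600])
"
```

```text
clock: 6.77
tcp_pos: [465.6, 52.5, 14.1]
orientation: [-2.02, -2.404, 0.002]
wrist_force: [-5.9, -1.0, -0.0]
grip_width: 54.9
clock: 7.1
tcp_pos: [467.4, 52.9, 22.3]
orientation: [-2.02, -2.404, 0.001]
wrist_force: [-6.0, -0.7, 1.6]
grip_width: 54.8
t 7.1 tcp [467.4  52.9  22.3] F [-6.  -0.7  1.6] w 54.79418847795896
[[-0.172, 0.985, -0.001], [0.985, 0.172, -0.0], [0.0, -0.001, -1.0]] q [-0.51  0.22  0.33  2.08 -0.1   0.85  1.62]
```

View pics/side5.png

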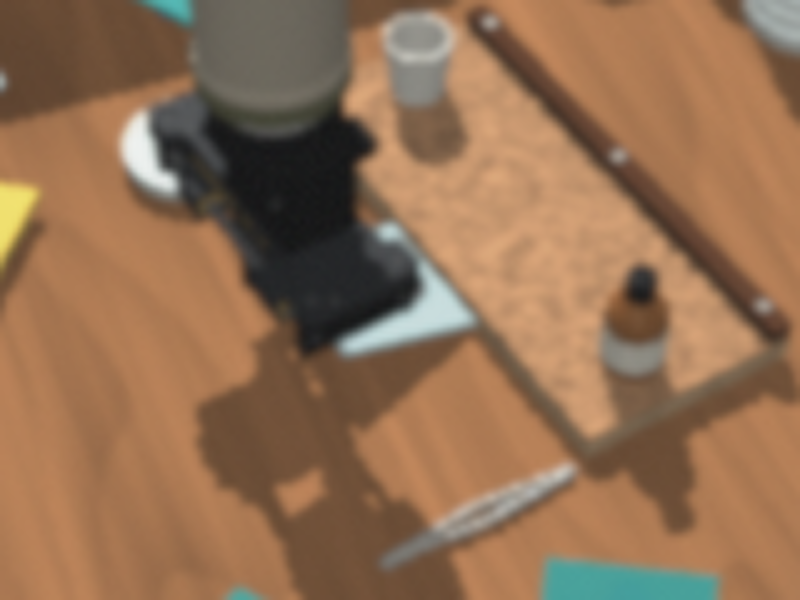

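Working: the lid's rear edge is rising (corner at ~(345,350)), front edge stays on the board line, force is steady at 6 N. Continue the arc.

```bash
python3 -m inch '[{"x":0,"y":0.8,"z":-2.6,"twist":0},{"x":0,"y":0.8,"z":-2.6,"twist":0},{"x":0,"y":0.8,"z":-2.7,"twist":0},{"x":0,"y":0,"z":0,"twist":0}]'
python3 -m inch '[{"x":0,"y":1,"z":-2.6,"twist":0},{"x":0,"y":1,"z":-2.5,"twist":0},{"x":0,"y":1.1,"z":-2.5,"twist":0},{"x":0,"y":0,"z":0,"twist":0}]'
python3 -m inch '[{"x":0,"y":1.2,"z":-2.5,"twist":0},{"x":0,"y":1.2,"z":-2.4,"twist":0},{"x":0,"y":1.3,"z":-2.4,"twist":0},{"x":0,"y":0,"z":0,"twist":0}]'
python3 -c "
from meas import *
state()
for n in('side','top'):
    c=capture(n);cv2.imwrite('pics/%s6.png'%n,cv2.resize(c['img'][130:250,200:360,::-1],None,fx=5,fy=5,interpolation=cv2.INTER_CUBIC)[:600])
"
```

```text
clock: 7.53
tcp_pos: [469.8, 53.3, 30.2]
orientation: [-2.021, -2.404, 0.001]
wrist_force: [-6.9, -2.3, 1.9]
grip_width: 55.0
clock: 7.87
tcp_pos: [472.9, 53.9, 37.9]
orientation: [-2.021, -2.404, 0.001]
wrist_force: [-7.2, -1.2, 3.3]
grip_width: 54.6
clock: 8.2
tcp_pos: [476.7, 54.5, 45.3]
orientation: [-2.021, -2.404, 0.001]
wrist_force: [-8.0, -1.3, 3.7]
grip_width: 54.9
t 8.2 tcp [476.7  54.5  45.3] F [-8.  -1.3  3.7] w 54.87824404698459
[[-0.172, 0.985, -0.001], [0.985, 0.172, 0.0], [0.0, -0.001, -1.0]] q [-0.51  0.2   0.33  2.04 -0.08  0.91  1.61]
```

View pics/side6.png

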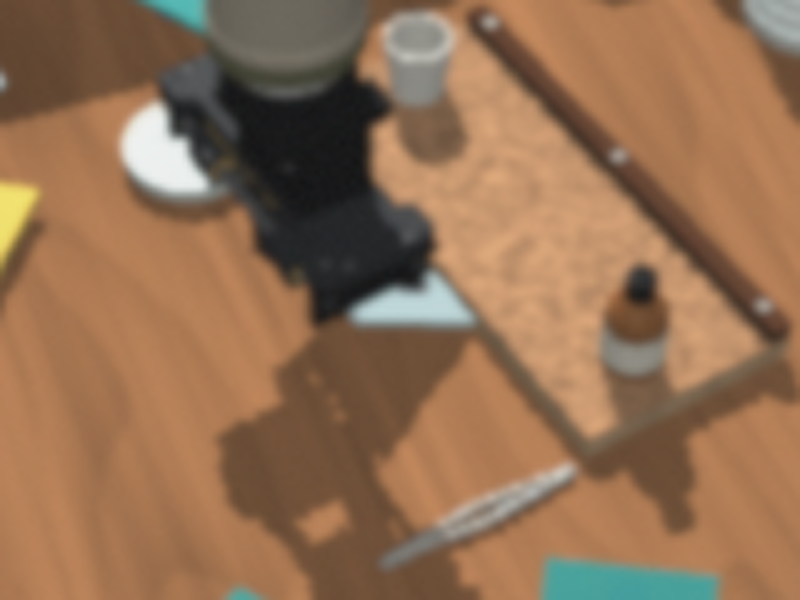

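```bash
python3 -m inch '[{"x":0,"y":1.4,"z":-2.3,"twist":0},{"x":0,"y":1.4,"z":-2.3,"twist":0},{"x":0,"y":1.5,"z":-2.3,"twist":0},{"x":0,"y":0,"z":0,"twist":0}]'
python3 -m inch '[{"x":0,"y":1.6,"z":-2.2,"twist":0},{"x":0,"y":1.7,"z":-2.2,"twist":0},{"x":0,"y":1.7,"z":-2.1,"twist":0},{"x":0,"y":0,"z":0,"twist":0}]'
python3 -m inch '[{"x":0,"y":1.8,"z":-2,"twist":0},{"x":0,"y":1.9,"z":-2,"twist":0},{"x":0,"y":1.9,"z":-2,"twist":0},{"x":0,"y":0,"z":0,"twist":0}]'
python3 -c "
from meas import *
state()
for n in('side','top'):
    c=capture(n);cv2.imwrite('pics/%s7.png'%n,cv2.resize(c['img'][130:250,200:360,::-1],None,fx=5,fy=5,interpolation=cv2.INTER_CUBIC)[:600])
"
```

```text
clock: 8.63
tcp_pos: [481.6, 55.4, 52.4]
orientation: [2.021, 2.405, 0.001]
wrist_force: [-6.7, -1.6, 4.6]
grip_width: 54.8
clock: 8.97
tcp_pos: [486.7, 56.3, 58.9]
orientation: [2.021, 2.405, 0.001]
wrist_force: [-5.9, -0.7, 4.2]
grip_width: 54.5
clock: 9.3
tcp_pos: [492.9, 57.5, 64.9]
orientation: [2.02, 2.404, 0.003]
wrist_force: [-1.8, -0.8, 1.7]
grip_width: 54.8
t 9.3 tcp [492.9  57.5  64.9] F [-1.8 -0.8  1.7] w 54.803005048812004
[[-0.172, 0.985, 0.002], [0.985, 0.172, 0.001], [0.0, 0.002, -1.0]] q [-0.51  0.21  0.34  1.99 -0.08  0.96  1.61]
```

View pics/side7.png

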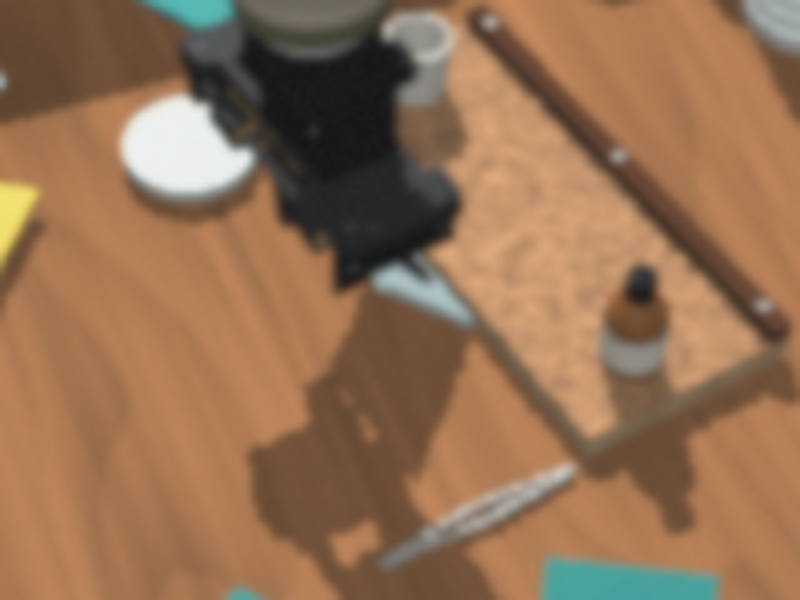

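```bash
python3 -m inch '[{"x":0,"y":2.1,"z":-1.8,"twist":0},{"x":0,"y":2.1,"z":-1.8,"twist":0},{"x":0,"y":2.2,"z":-1.8,"twist":0},{"x":0,"y":2.2,"z":-1.6,"twist":0},{"x":0,"y":2.3,"z":-1.6,"twist":0},{"x":0,"y":2.3,"z":-1.6,"twist":0},{"x":0,"y":0,"z":0,"twist":0}]'
python3 -m inch '[{"x":0,"y":2.4,"z":-1.2,"twist":0},{"x":0,"y":2.4,"z":-1.2,"twist":0},{"x":0,"y":2.4,"z":-1.2,"twist":0},{"x":0,"y":0,"z":0,"twist":0}]'
python3 -c "
from meas import *
state()
for n in('side','top'):
    c=capture(n);cv2.imwrite('pics/%s8.png'%n,cv2.resize(c['img'][130:250,200:360,::-1],None,fx=5,fy=5,interpolation=cv2.INTER_CUBIC)[:600])
"
```

```text
clock: 9.98
tcp_pos: [505.5, 59.6, 74.7]
orientation: [2.02, 2.405, 0.001]
wrist_force: [-0.1, -0.1, 0.1]
grip_width: 54.8
clock: 10.32
tcp_pos: [512.5, 60.9, 78.3]
orientation: [2.021, 2.405, 0.001]
wrist_force: [-0.5, 0.5, -0.0]
grip_width: 55.0
t 10.32 tcp [512.5  60.9  78.3] F [-0.5  0.5 -0. ] w 55.01463329194732
[[-0.172, 0.985, 0.001], [0.985, 0.172, 0.0], [0.0, 0.001, -1.0]] q [-0.51  0.23  0.34  1.93 -0.09  0.99  1.61]
```

View pics/side8.png

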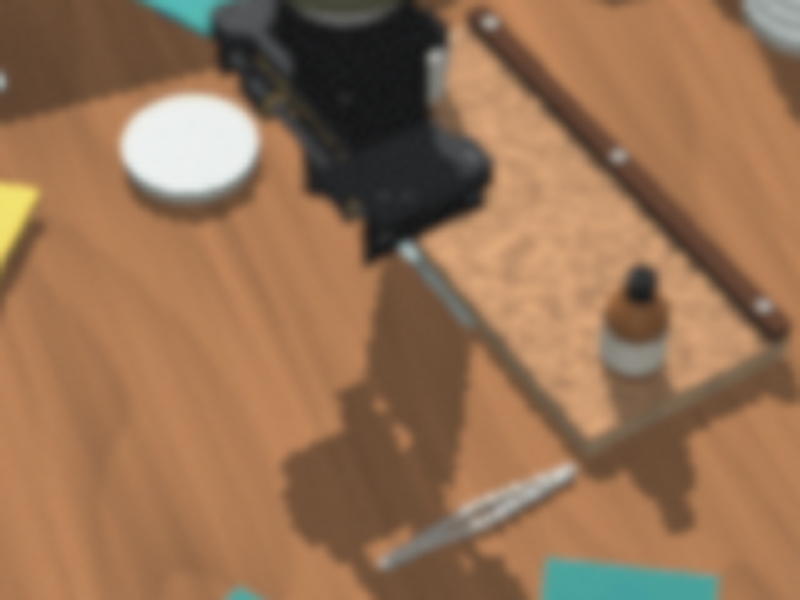

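```bash
python3 -m inch '[{"x":0,"y":2.5,"z":0,"twist":0},{"x":0,"y":2.5,"z":0,"twist":0},{"x":0,"y":2.5,"z":0,"twist":0},{"x":0,"y":2.5,"z":0,"twist":0},{"x":0,"y":2.5,"z":0,"twist":0},{"x":0,"y":2.5,"z":0,"twist":0},{"x":0,"y":2.5,"z":0,"twist":0},{"x":0,"y":2.5,"z":0,"twist":0},{"x":0,"y":2.5,"z":0,"twist":0},{"x":0,"y":2.5,"z":0,"twist":0},{"x":0,"y":2.5,"z":0,"twist":0},{"x":0,"y":2.5,"z":0,"twist":0},{"x":0,"y":2.5,"z":0,"twist":0},{"x":0,"y":2.5,"z":0,"twist":0},{"x":0,"y":0,"z":0,"twist":0}]'
python3 -c "
from meas import *
state()
for n in('side','top'):
    c=capture(n);cv2.imwrite('pics/%s9.png'%n,cv2.resize(c['img'][130:250,200:360,::-1],None,fx=5,fy=5,interpolation=cv2.INTER_CUBIC)[:600])
"
```

```text
clock: 11.67
tcp_pos: [546.8, 66.8, 77.9]
orientation: [2.021, 2.405, 0.0]
wrist_force: [0.2, -0.2, 0.3]
grip_width: 54.8
t 11.67 tcp [546.8  66.8  77.9] F [ 0.2 -0.2  0.3] w 54.78525804084924
[[-0.172, 0.985, 0.0], [0.985, 0.172, 0.0], [-0.0, 0.0, -1.0]] q [-0.49  0.3   0.34  1.84 -0.12  1.01  1.63]
```

View pics/side9.png

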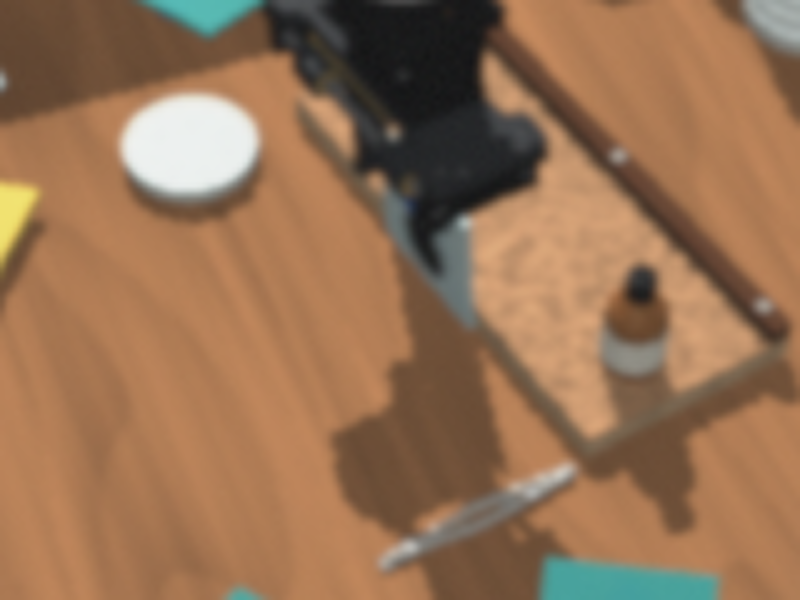

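```bash
python3 -m inch '[{"x":0,"y":2.5,"z":0,"twist":0},{"x":0,"y":2.5,"z":0,"twist":0},{"x":0,"y":2.5,"z":0,"twist":0},{"x":0,"y":2.5,"z":0,"twist":0},{"x":0,"y":2.5,"z":0,"twist":0},{"x":0,"y":2.5,"z":0,"twist":0},{"x":0,"y":2.5,"z":0,"twist":0},{"x":0,"y":2.5,"z":0,"twist":0},{"x":0,"y":0,"z":0,"twist":0}]'
python3 -c "
from meas import *
state()
for n in('side','top'):
    c=capture(n);cv2.imwrite('pics/%s10.png'%n,cv2.resize(c['img'][130:250,200:360,::-1],None,fx=5,fy=5,interpolation=cv2.INTER_CUBIC)[:600])
"
```

```text
clock: 12.52
tcp_pos: [566.5, 70.3, 77.9]
orientation: [2.021, 2.405, 0.0]
wrist_force: [-0.6, 0.2, 0.2]
grip_width: 54.5
t 12.52 tcp [566.5  70.3  77.9] F [-0.6  0.2  0.2] w 54.47780560999468
[[-0.172, 0.985, 0.0], [0.985, 0.172, 0.0], [0.0, 0.0, -1.0]] q [-0.49  0.35  0.34  1.79 -0.13  1.03  1.64]
```

View pics/side10.png

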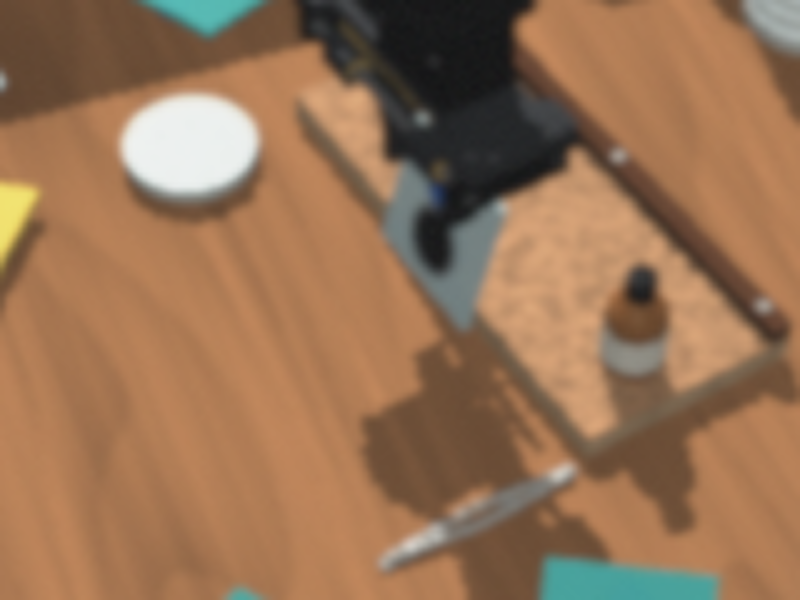

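```bash
python3 -m inch '[{"x":0,"y":2.5,"z":0,"twist":0},{"x":0,"y":2.5,"z":0,"twist":0},{"x":0,"y":2.5,"z":0,"twist":0},{"x":0,"y":2.5,"z":0,"twist":0},{"x":0,"y":2.5,"z":0,"twist":0},{"x":0,"y":2.5,"z":0,"twist":0},{"x":0,"y":0,"z":0,"twist":0},{"x":0,"y":0,"z":0,"twist":0}]'
python3 -c "
from meas import *
state()
for n in('side','top'):
    c=capture(n);cv2.imwrite('pics/%s11.png'%n,cv2.resize(c['img'][130:250,200:360,::-1],None,fx=5,fy=5,interpolation=cv2.INTER_CUBIC)[:600])
"
```

```text
clock: 13.28
tcp_pos: [580.9, 72.8, 77.9]
orientation: [-2.021, -2.405, 0.0]
wrist_force: [-0.2, 0.1, 0.4]
grip_width: 54.5
t 13.28 tcp [580.9  72.8  77.9] F [-0.2  0.1  0.4] w 54.50023429685468
[[-0.172, 0.985, -0.0], [0.985, 0.172, 0.0], [0.0, -0.0, -1.0]] q [-0.48  0.38  0.33  1.75 -0.14  1.04  1.65]
```

View pics/side11.png

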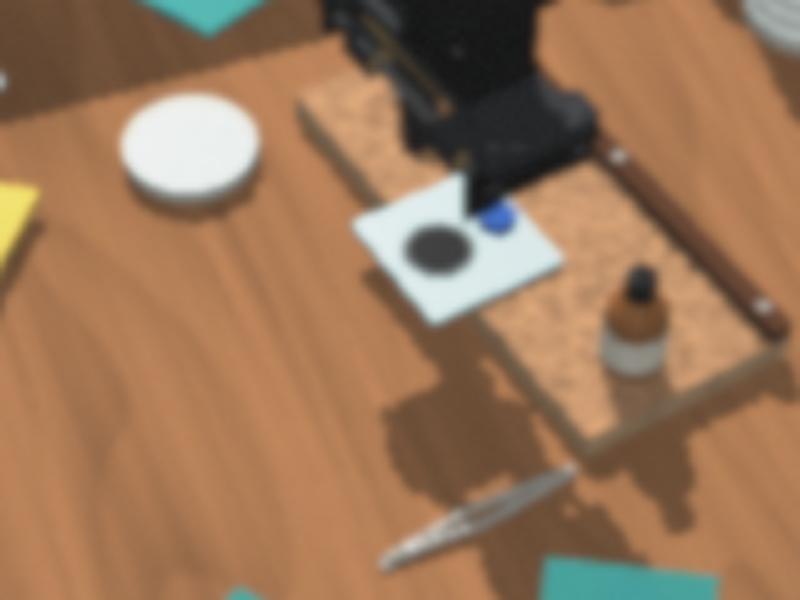

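```bash
python3 -m inch '[{"x":0,"y":-20,"z":0,"twist":0},{"x":0,"y":-20,"z":0,"twist":0},{"x":0,"y":-20,"z":0,"twist":0},{"x":0,"y":-20,"z":0,"twist":0},{"x":0,"y":-20,"z":0,"twist":0},{"x":0,"y":0,"z":0,"twist":0}]'
cat > lidfit.py <<'E'
from meas import *
import sys
def run(tag,zt=23.,show=True):
    for n in('side','top'):
        c=capture(n);cv2.imwrite('pics/%s%s.png'%(n,tag),cv2.resize(c['img'][130:250,200:360,::-1],None,fx=5,fy=5,interpolation=cv2.INTER_CUBIC)[:600])
        K=np.array(c["camera_matrix"])
        f=[m for m in finder.mark_of(c,"lid_centre")]
        best=None
        for m in f:
            p=atz(c,*m["xy"],zt)
            if 540<p[0]<700 and -40<p[1]<160: best=m;break
        print(n,best and (np.round(best["xy"],1),np.round(p,1)))
        u,v=best["xy"] if best else ((270,185) if n=='side' else (255,195))
        mm,b,q,s=lidmask(c,u,v)
        W=np.array([atz(c,*k,zt)[:2] for k in q]);print(s,np.round(W,0).tolist())
        P=cloud(c)[cv2.erode(mm,np.ones((3,3)))>0];print("z med",np.median(P[:,2]),"mean",P.mean(0))
        bu=np.array([.985,.172]);bv=np.array([-.172,.985])
        print("u,v",np.round(np.c_[W@bu-571.5,W@bv],1).tolist())
E
python3 -c "
from lidfit import *
state(); run(12)"
```

```text
clock: 13.88
tcp_pos: [479.1, 54.7, 77.6]
orientation: [-2.02, -2.403, 0.002]
wrist_force: [0.3, -0.3, 0.6]
grip_width: 55.0
t 13.88 tcp [479.1  54.7  77.6] F [ 0.3 -0.3  0.6] w 54.96221134435426
[[-0.172, 0.985, -0.002], [0.985, 0.172, 0.0], [0.001, -0.002, -1.0]] q [-0.52  0.16  0.34  2.01 -0.07  0.98  1.59]
side (array([292.4, 179.4]), array([586.1,  63.5,  23. ]))
[276 163  37  32 488] [[625.0, 125.0], [638.0, 31.0], [545.0, 16.0], [535.0, 72.0]]
z med 22.25398727745028 mean [592.78086268  55.93018006  25.50608177]
u,v [[65.3, 15.7], [62.6, -79.2], [-32.2, -78.4], [-32.5, -20.9]]
top None
[ 227  173   40  135 3841] [[660.0, 59.0], [261.0, 34.0], [228.0, 135.0], [634.0, 172.0]]
z med 570.7422914236181 mean [355.46270157  45.26721684 569.4763024 ]
u,v [[89.2, -55.3], [-308.2, -11.5], [-324.2, 93.5], [82.4, 60.9]]
```

```bash
ls pics | tail -3
```

```text
top7.png
top8.png
top9.png
```

View pics/side12.png

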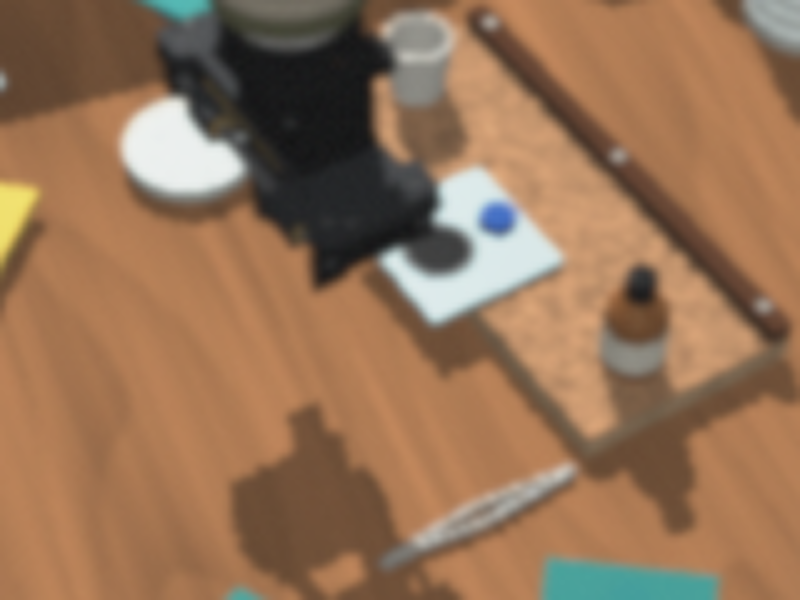

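View pics/top12.png

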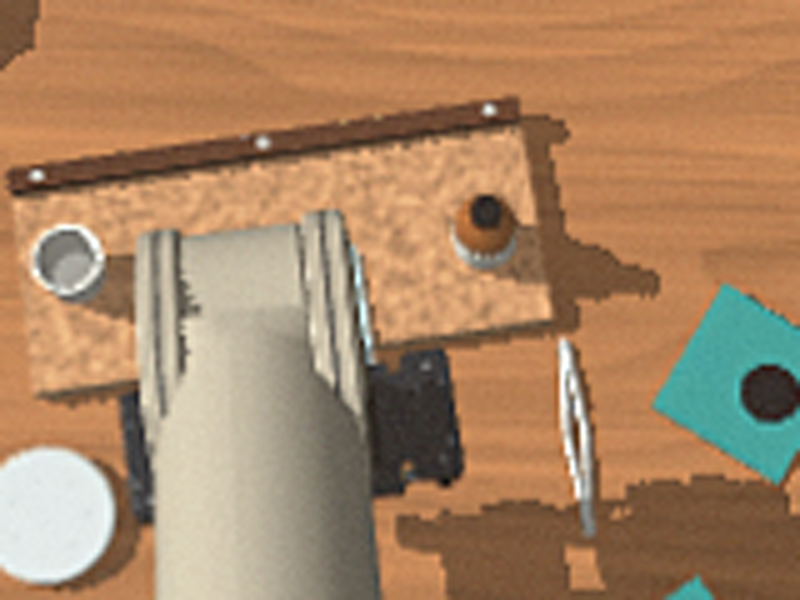

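```bash
python3 -m inch '[{"x":0,"y":0,"z":15,"twist":0},{"x":0,"y":0,"z":15,"twist":0},{"x":0,"y":0,"z":15,"twist":0},{"x":0,"y":0,"z":11,"twist":0},{"x":0,"y":0,"z":0,"twist":0},{"x":0,"y":0,"z":0,"twist":0},{"x":0,"y":0,"z":0,"twist":0}]'
python3 -c "
from lidfit import *
state(); run(13)"
```

```text
clock: 14.67
tcp_pos: [483.0, 55.6, 22.5]
orientation: [2.021, 2.405, 0.001]
wrist_force: [0.6, 0.2, 0.9]
grip_width: 54.9
t 14.67 tcp [483.   55.6  22.5] F [0.6 0.2 0.9] w 54.85441199135781
[[-0.172, 0.985, 0.001], [0.985, 0.172, 0.0], [-0.0, 0.001, -1.0]] q [-0.51  0.26  0.33  2.04 -0.11  0.86  1.63]
side (array([292.1, 180.1]), array([584. ,  61.1,  23. ]))
[278 163  35  32 489] [[625.0, 125.0], [638.0, 31.0], [545.0, 16.0], [559.0, 117.0]]
z med 22.6532635881141 mean [595.80019827  64.38375043  25.7066651 ]
u,v [[65.3, 15.7], [62.6, -79.2], [-32.2, -78.4], [-0.4, 19.5]]
top None
[ 228  180   39  113 2850] [[637.0, 52.0], [310.0, 58.0], [273.0, 146.0], [617.0, 162.0]]
z med 531.0911080843482 mean [372.28678756  52.1312295  527.92669615]
u,v [[64.7, -58.7], [-256.2, 3.3], [-277.2, 97.1], [64.1, 53.1]]
```

```bash
python3 -m inch '[{"x":0,"y":0,"z":2.5,"twist":0},{"x":0,"y":8,"z":0,"twist":0},{"x":0,"y":8,"z":0,"twist":0},{"x":0,"y":8,"z":0,"twist":0},{"x":0,"y":8,"z":0,"twist":0},{"x":0,"y":4,"z":0,"twist":0},{"x":0,"y":0,"z":0,"twist":0},{"x":0,"y":0,"z":0,"twist":0}]'
```

```text
clock: 15.53
tcp_pos: [517.8, 61.6, 19.2]
orientation: [-2.021, -2.405, 0.001]
wrist_force: [-0.6, -0.1, 0.2]
grip_width: 54.7
```

```bash
python3 -m inch '[{"x":0,"y":0,"z":-0.9,"twist":0},{"x":0,"y":3,"z":0,"twist":0},{"x":0,"y":3,"z":0,"twist":0},{"x":0,"y":3,"z":0,"twist":0},{"x":0,"y":3,"z":0,"twist":0},{"x":0,"y":3,"z":0,"twist":0},{"x":0,"y":3,"z":0,"twist":0},{"x":0,"y":3,"z":0,"twist":0},{"x":0,"y":3,"z":0,"twist":0},{"x":0,"y":3,"z":0,"twist":0},{"x":0,"y":3,"z":0,"twist":0},{"x":0,"y":3,"z":0,"twist":0},{"x":0,"y":3,"z":0,"twist":0},{"x":0,"y":0,"z":0,"twist":0},{"x":0,"y":0,"z":0,"twist":0}]'
python3 -c "
from lidfit import *
run(14)"
```

```text
clock: 16.78
tcp_pos: [553.4, 68.0, 20.3]
orientation: [2.021, 2.405, 0.0]
wrist_force: [-0.1, -0.4, -0.7]
grip_width: 54.9
side (array([300.2, 172.3]), array([620.8,  82.3,  23. ]))
[292 160  28  31 250] [[651.0, 129.0], [664.0, 34.0], [571.0, 23.0]]
z med 22.900436518049673 mean [631.94668399  54.22008892  22.64206656]
u,v [[92.1, 15.3], [88.3, -80.2], [-5.5, -76.0]]
top None
[ 196  153   67  108 3254] [[729.0, 65.0], [406.0, 87.0], [372.0, 177.0], [469.0, 263.0], [720.0, 171.0]]
z med 499.1572465818939 mean [440.75436966  95.78810254 428.60764351]
u,v [[158.3, -61.0], [-156.2, 15.5], [-174.6, 110.0], [-64.6, 178.1], [167.1, 44.7]]
```

View pics/side14.png

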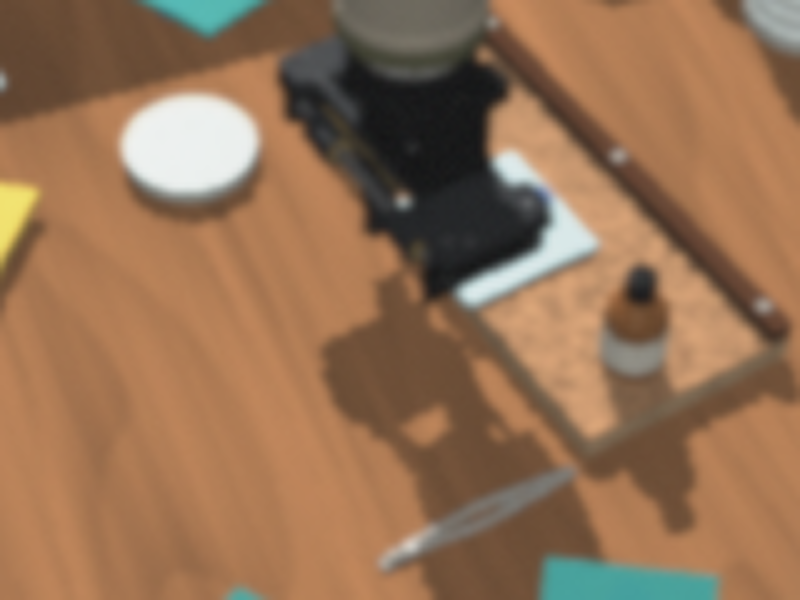

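```bash
python3 -m inch '[{"x":0,"y":2.5,"z":0,"twist":0},{"x":0,"y":2.5,"z":0,"twist":0},{"x":0,"y":2.5,"z":0,"twist":0},{"x":0,"y":2.5,"z":0,"twist":0},{"x":0,"y":2.5,"z":0,"twist":0},{"x":0,"y":2.5,"z":0,"twist":0},{"x":0,"y":2.5,"z":0,"twist":0},{"x":0,"y":2.5,"z":0,"twist":0},{"x":0,"y":2.5,"z":0,"twist":0},{"x":0,"y":2.5,"z":0,"twist":0},{"x":0,"y":2.5,"z":0,"twist":0},{"x":0,"y":2.5,"z":0,"twist":0},{"x":0,"y":2.5,"z":0,"twist":0},{"x":0,"y":2.5,"z":0,"twist":0},{"x":0,"y":2.5,"z":0,"twist":0},{"x":0,"y":0,"z":0,"twist":0}]'
python3 -m inch '[{"x":0,"y":1,"z":0,"twist":0},{"x":0,"y":1,"z":0,"twist":0},{"x":0,"y":0,"z":0,"twist":0}]'
python3 -c "
from lidfit import *
run(15)"
```

```text
clock: 18.32
tcp_pos: [590.7, 74.5, 20.4]
orientation: [2.021, 2.405, 0.001]
wrist_force: [0.8, -0.4, 0.1]
grip_width: 54.8
clock: 18.57
tcp_pos: [592.3, 74.8, 20.3]
orientation: [2.021, 2.405, 0.0]
wrist_force: [-0.0, -0.3, 0.1]
grip_width: 54.6
side (array([308.8, 168.5]), array([652.9,  87.5,  23. ]))
[303 167  27  19 165] [[702.0, 42.0], [607.0, 30.0], [695.0, 78.0]]
z med 22.357070526045618 mean [662.72732209  45.28307221  22.15182154]
u,v [[127.5, -79.2], [31.9, -75.0], [126.4, -42.7]]
top None
[ 196  138   64  109 3163] [[782.0, 74.0], [454.0, 98.0], [421.0, 243.0], [773.0, 181.0]]
z med 497.9655311084339 mean [468.41657257 100.4997353  431.74945194]
u,v [[211.8, -61.3], [-107.3, 18.8], [-115.0, 167.3], [220.7, 45.4]]
```

View pics/side15.png

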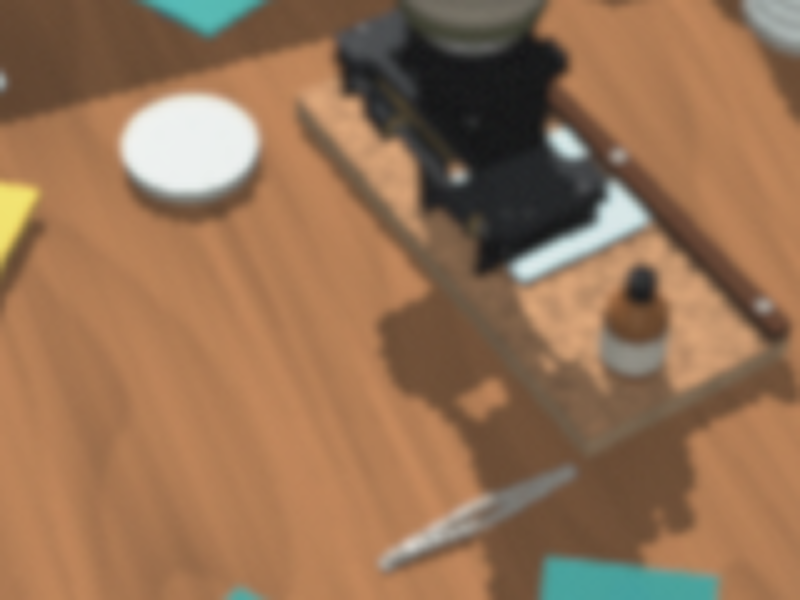

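```bash
python3 -m inch '[{"x":0,"y":1,"z":0,"twist":0},{"x":0,"y":1,"z":0,"twist":0},{"x":0,"y":1,"z":0,"twist":0},{"x":0,"y":0,"z":0,"twist":0}]'
python3 -m inch '[{"x":0,"y":1,"z":0,"twist":0},{"x":0,"y":0,"z":0,"twist":0}]'
python3 -m inch '[{"x":0,"y":1,"z":0,"twist":0},{"x":0,"y":0,"z":0,"twist":0}]'
```

```text
clock: 19.1
tcp_pos: [595.3, 75.3, 20.3]
orientation: [2.021, 2.405, 0.0]
wrist_force: [-0.5, 0.1, 0.5]
grip_width: 54.6
clock: 19.27
tcp_pos: [596.2, 75.5, 20.3]
orientation: [-2.021, -2.405, -0.0]
wrist_force: [-0.4, 0.4, -0.4]
grip_width: 54.9
clock: 19.43
tcp_pos: [596.9, 75.5, 20.3]
orientation: [-2.021, -2.405, 0.001]
wrist_force: [-2.5, -1.0, 0.3]
grip_width: 54.8
```

```bash
python3 -m inch '[{"x":0,"y":0.8,"z":0,"twist":0},{"x":0,"y":0,"z":0,"twist":0},{"x":0,"y":0,"z":0,"twist":0}]'
python3 -m inch '[{"x":0,"y":-2,"z":0,"twist":0},{"x":0,"y":-5,"z":0,"twist":0},{"x":0,"y":-10,"z":0,"twist":0},{"x":0,"y":-10,"z":-15,"twist":0},{"x":0,"y":-20,"z":-30,"twist":0},{"x":0,"y":-20,"z":-30,"twist":0},{"x":0,"y":-20,"z":-30,"twist":0},{"x":0,"y":-20,"z":-30,"twist":0},{"x":0,"y":-20,"z":-30,"twist":0},{"x":0,"y":0,"z":0,"twist":0},{"x":0,"y":0,"z":0,"twist":0}]'
python3 -c "
from lidfit import *
run(16)"
```

```text
clock: 19.68
tcp_pos: [597.0, 75.5, 20.2]
orientation: [-2.02, -2.404, 0.002]
wrist_force: [-5.4, -0.9, 3.9]
grip_width: 54.7
clock: 20.6
tcp_pos: [473.2, 54.1, 187.3]
orientation: [2.02, 2.404, 0.008]
wrist_force: [0.3, -0.2, -0.6]
grip_width: 54.8
side None
[289 155  41  31 594] [[688.0, 140.0], [702.0, 42.0], [610.0, 29.0], [599.0, 121.0]]
z med 22.48112973621511 mean [649.61670038  78.85884361  24.93190621]
u,v [[130.1, 19.1], [127.5, -79.2], [34.5, -76.6], [38.8, 16.2]]
top (array([255.5, 174. ]), array([656.5,  80.3,  23. ]))
[261 159  12  53 241] [[709.0, 48.0], [534.0, 22.0]]
z med 592.6826687966224 mean [479.99080897  10.08183925 541.06236358]
u,v [[135.1, -74.6], [-41.6, -70.4]]
```

View pics/side16.png

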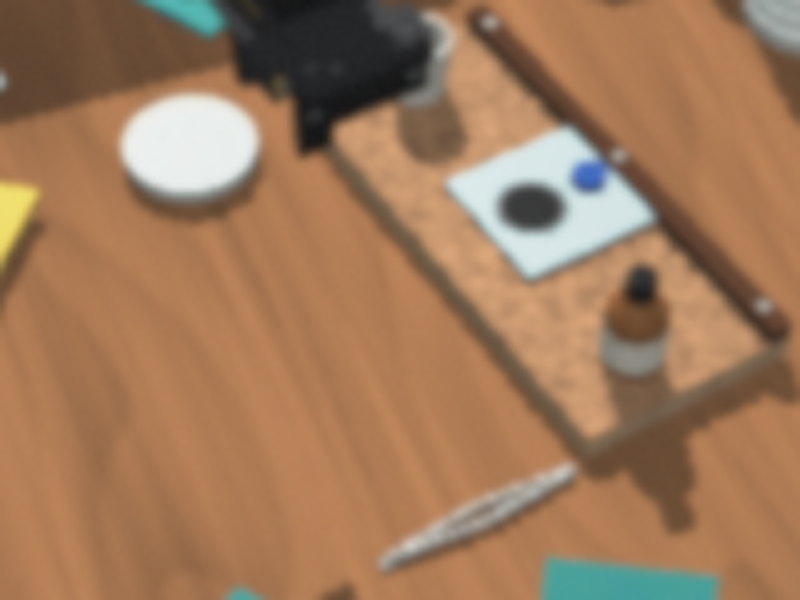

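View pics/top16.png

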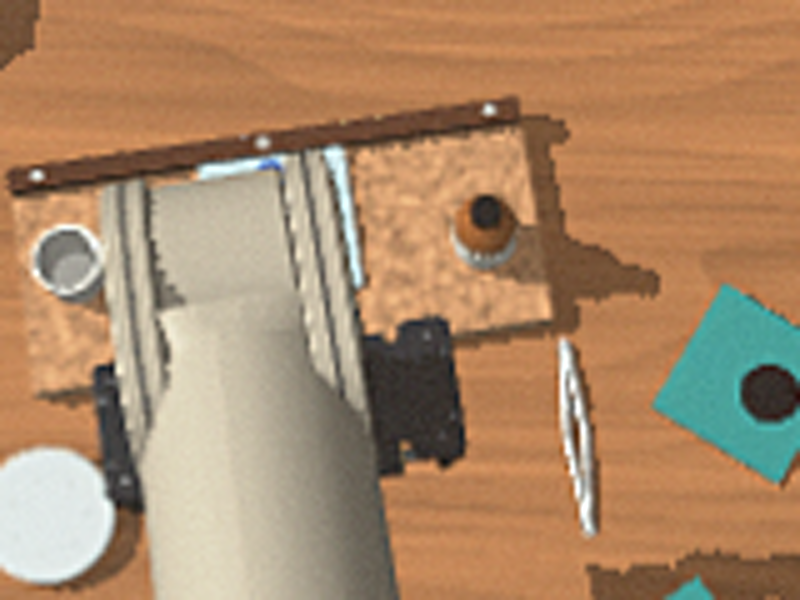

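```bash
python3 -m inch '[{"x":20,"y":-2,"z":-10,"twist":0},{"x":35,"y":-2,"z":0,"twist":0},{"x":35,"y":-2,"z":0,"twist":0},{"x":35,"y":-2,"z":0,"twist":0},{"x":35,"y":-2,"z":0,"twist":0},{"x":35,"y":-2,"z":0,"twist":0},{"x":35,"y":-2,"z":0,"twist":0},{"x":35,"y":-2,"z":0,"twist":0},{"x":35,"y":-2,"z":0,"twist":0},{"x":35,"y":-2,"z":0,"twist":0},{"x":0,"y":0,"z":0,"twist":0}]'
cat > fin.py <<'E'
from meas import *
def edge(c,A,B,z,inside):
    # subpixel line fit: sample along normals in world plane
    pass
for n in('side','top'):
    c=capture(n);g=c["img"]
    x0,y0=(262,140) if n=='side' else (225,145)
    cv2.imwrite('pics/%s17.png'%n,cv2.resize(g[y0:y0+60,x0:x0+80,::-1],None,fx=10,fy=10,interpolation=cv2.INTER_CUBIC))
    # rectified ortho view at z=23, 1px=0.5mm, board frame centre u 0..150, v -110..50
    T=np.array(c["cam_to_world"]);K=np.array(c["camera_matrix"])
    uu,vv=np.meshgrid(np.arange(-20,160,.5),np.arange(60,-130,-.5),indexing='ij')
    U=uu+571.5;X=.985*U-.172*vv;Y=.172*U+.985*vv
    P=np.stack([X,Y,np.full_like(X,23.)],-1)-T[:3,3];P=P@T[:3,:3]
    s=P[...,:2]/P[...,2:];s=s*(1+c["k1"]*(s**2).sum(-1,keepdims=True))
    m=(s*[K[0,0],K[1,1]]+K[:2,2]).astype(np.float32)
    o=cv2.remap(g,m[...,0],m[...,1],cv2.INTER_CUBIC)[::-1]
    cv2.imwrite('pics/%s17o.png'%n,cv2.resize(o[...,::-1],None,fx=1.6,fy=1.6))
    hsv=cv2.cvtColor(o,cv2.COLOR_RGB2HSV);w=((hsv[...,1]<75)&(hsv[...,2]>140))
    # per-v extents
    us=uu[::-1,0];vs=vv[0]
    fr=[];bk=[]
    for j,v in enumerate(vs):
        if -72<v<10:
            k=us[w[:,j]&(us>20)]
            if len(k)>60: fr.append((v,k.min()));bk.append((v,k.max()))
    for nm,a in(("front",fr),("back",bk)):
        a=np.array(a);p=np.polyfit(a[:,0],a[:,1],1);print(n,nm,"slope deg",np.degrees(np.arctan(p[0])).round(2),"u mid",np.polyval(p,-31).round(1))
    sl=[];sr=[]
    for i,u in enumerate(us):
        if 45<u<120:
            k=vs[w[i]&(vs>-100)&(vs<40)]
            if len(k)>60: sl.append((u,k.max()));sr.append((u,k.min()))
    for nm,a in(("L",sl),("R",sr)):
        a=np.array(a);p=np.polyfit(a[:,0],a[:,1],1);print(n,nm,"yaw deg",np.degrees(np.arctan(p[0])).round(2),"v mid",np.polyval(p,80).round(1))
    # fence dark front line & board front from ortho
    dark=(hsv[...,2]<105)&(us[:,None]>115)
    d=[]
    for j,v in enumerate(vs):
        if (v>25 or -125<v<-85):
            k=us[dark[:,j]]
            if len(k)>5: d.append((v,k.min()))
    d=np.array(d);print(n,"fence",len(d),d[:,1].min() if len(d) else 0, np.polyfit(d[:,0],d[:,1],1) if len(d) else 0)
E
python3 fin.py
```

```text
clock: 21.72
tcp_pos: [391.3, 387.2, 193.2]
orientation: [-2.009, -2.411, 0.003]
wrist_force: [-0.7, -0.8, -0.9]
grip_width: 54.8
side front slope deg -0.29 u mid 33.9
side back slope deg 1.4 u mid 137.8
side L yaw deg 0.14 v mid 21.1
side R yaw deg 0.19 v mid -84.5
side fence 149 131.0 [9.46002204e-04 1.32124270e+02]
top front slope deg -0.1 u mid 38.0
top back slope deg 1.05 u mid 137.5
top L yaw deg 0.09 v mid 15.5
top R yaw deg -0.26 v mid -82.5
top fence 149 123.5 [-4.73600178e-04  1.32909320e+02]
```

View pics/side17o.png

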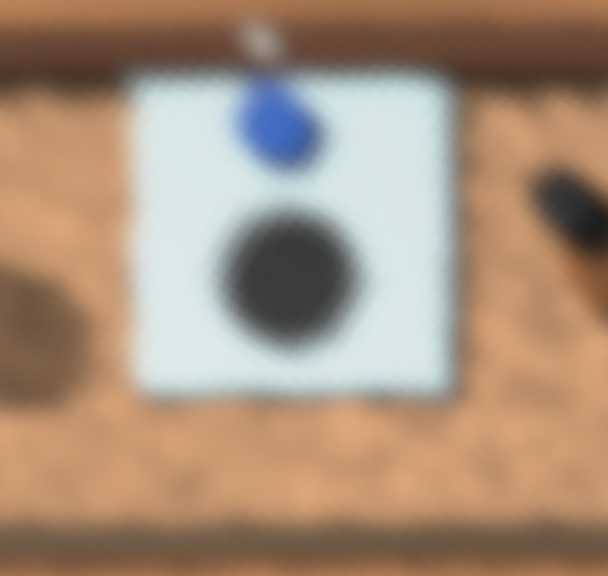

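View pics/top17o.png

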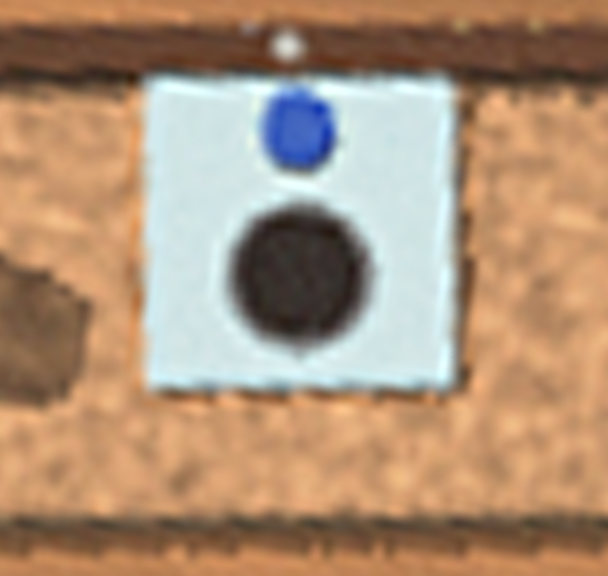

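The rectified views show the lid square against the fence (yaw within about 0.3°, no visible gap), knob up. Other things are in place and the arm is clear, so I'm handing in.

```bash
python3 -c "
from h import *
state(); print(workorder.close_job())"
```

```text
t 21.82 tcp [394.3 381.5 193.4] F [ 1.1 -1.5 -0.3] w 55.154505311513866
[[-0.175, 0.985, -0.002], [0.985, 0.175, -0.002], [-0.002, -0.002, -1.0]] q [-0.9   0.18  0.05  1.71 -0.01  1.25  0.9 ]
the job is handed in; nothing more can be done
None
```

I turned the lid over onto the cork, knob up, and pushed it home against the fence. The job was handed in at about 21.8 s with the arm clear of everything; closing it gave no verdict.

**How it went:** I pushed the lid against the board's front edge until it made contact, at about 5.6 N. I then carried its raised edge up in an arc, pushed it level past vertical, and it fell over onto the board. From behind, I pushed it to the fence until I felt firm contact, at about 5 N. The fingertips never gripped the lid.

**Last checks, from both cameras:**
- **Flat:** the lid's top face measured about 22.5 mm above the table, against an expected 23 mm.
- **Square:** its side edges and front edge are within about 0.3° of the board, well inside the 3.5° limit.
- **At the fence:** the back edge shows no visible gap, and the finger position at contact matched a closed gap to within a millimetre.
- **Other things:** the bottle, cup, dish and forceps looked unmoved in the pictures. I did not measure them or the things farther off; the arm stayed away from those.

**Checks that disagreed:** a rough corner fit just after the last push suggested the lid was turned 1.5–2.5°. The finer rectified fit did not bear this out. Its back-edge line read 1.0–1.4°, still inside the limit, but the blurred fence makes that line less reliable.

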